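# Pair the castings with their wax masters

### The arm

A 6-joint arm with a two-finger parallel gripper is mounted at the origin on the work surface. World frame = base frame: x ahead of the robot, y to its left, z up, the work surface at z = 0. Lengths are in m, angles in degrees, forces in N, time in s.
With the tool pointing down it reaches from about 0.275 to 0.825 m from the base axis. Payload 5.2 kg.
Tool frame: the origin (TCP) lies at the very end of the fingers, on their centre line; the grasp point (between the pads) lies 19 mm behind it; z points along the fingers, x is the direction in which the jaws open and shut, and the axes are right-handed (so a half turn about z gives the same grasp; the last joint's range is limited). The gripper opens to 93 mm and grips with 3 to 60 N. Pads are 15 mm wide; open, the fingers measure 128 mm over their backs; the gripper's body (75 mm by 188 mm) begins 65 mm behind the grasp point.
Start: joints at [-81.979, 14.817, 87.949, -0, 77.235, -11.62], TCP at [0.185, -0.518, 0.219] pointing down, gripper open.
Joint ranges: [-179.93, 179.93], [-52.35, 119.4], [10.71, 147.94], [-69.91, 249.91], [12.55, 155.21], [-178.61, 178.61]. Speed limits (degrees/s): [147.25, 147.25, 180, 180, 180, 180].

### API

Orientations are given as a 3x3 rotation matrix whose columns are the frame's x, y, z axes.
In Python, from cell import bot gives the robot as it stands. The module is installed in compiled form; this text tells all that it offers.
- The arm moves only by the shell command python3 -m inch 'ROWS'. ROWS is JSON, a list of rows, each a list of 3 entries, a list of its own where there are three numbers: the shift along the tool's x, y, z in mm, then the turn, a rotation vector about the tool's x, y, z in rad, then the opening, from -1 (shut) to 1 (fully open). In form: [[[x, y, z], [ax, ay, az], fingers], ...]. A call has 1 to 5 rows; each row is the pose to reach, as a shift and turn from the pose commanded when the call began, along the tool's axes at that moment; what a row does not reach only later rows make up. A row lasts 1/8 s, in which the tool goes at most 62.5 mm and 10.7 degrees, less where a joint would pass 70% of its speed; a pose out of reach is approached as far as the arm can. A call with a gripper value outside its range is refused whole. The fingers move at their own pace and stop on an object; the grip force is fixed at half the most. Time passes only in rows, so rows that repeat a pose let the fingers close. It gives the time, the measured TCP pose, the force and the opening at its end, in the units of the state.
- bot.get_state(): the state, without advancing time (a new reading comes with each control period).
- bot.read_camera(name): name is "side" or "top" or "wrist"; returns the picture (420x560x3 uint8, red, green, blue); there is no depth.
- bot.get_calibration(name): a dict with "fovy" (degrees; the focal length in pixels is half the picture's height over the tangent of half this angle, whatever the lens; pixels are square), "cx", "cy" (the principal point, pixels), "world_from_camera" (4x4, takes a point from camera to world coordinates); the wrist camera has in their place "T_tool_cam" (4x4, takes a point from camera to tool coordinates, whose origin is the TCP and whose axes are the tool frame's). Camera axes: x right, y down, z forward; pixel columns grow to the right and rows downward; lengths in m; the calibration is good to about 2 mm. A picture is of the moment at which its call begins: read the wrist's pose just before it. get_calibration takes no time and is no camera call.
- bot.close_job(): hands the job in, once; it reports no verdict.
The state is a dict: "clock": time; "joint_positions": joint angles; "qd": joint speeds; "joint_efforts": joint torques, N m; "eef_pos": TCP position; "tcp_rot": TCP orientation; "ft_force": force on the tool from outside, world axes, zero at the start; "torque": the same for the moment, N m; "finger_gap": opening from 0.0 (shut) to 1.0 (fully open).
Only numpy, scipy, OpenCV 4.12 (cv2) and the standard library are available. Lean on these libraries where they do the work, as an engineer would, in place of code of your own. Each camera call takes 0.05 s, during which the arm holds its last target. There are 200 camera calls.

### The job

Four fresh aluminium castings stand in a row on the near rack, and their brown wax masters stand in a row on the far rack, each on its own pattern board. Set each casting upright in the middle of the cork pad in front of its own master, gently and without dropping it, so that the row of castings ends up in the same order as the row of masters; the cover plate still sits on the two tight dowels of its drilling fixture, so lift it straight up and keep it level all the way. Leave the spirit lamp and the red lighter where they are.

Things in the scene. Friction and masses are not known exactly. Their poses are not given: they have to be found in the camera images.
- cup: Aluminium casting, an open cup: round, foot 38 mm across, straight-sided above 16 mm at 46 mm outside diameter, 50 mm tall, wall 4 mm, 0.13 kg. Origin: centre of its underside, z up. The castings start in any order in the near rack's four bays (100 mm pitch along the rack, floor 14 mm above the bench, battens between them 7 mm high).
- flange: Aluminium casting, a hub flange: round disc 66 mm across and 10 mm thick with four dark bolt holes, and a round hub 22 mm across rising from its middle to 45 mm above the underside (grip the hub, above the disc). 0.13 kg. Origin: centre of its underside, z up along the hub.
- bearing: Aluminium casting, a bearing block: foot 72 mm (x) by 30 mm (y) by 10 mm; over its middle a round body of 20 mm radius lying along y, 30 mm thick (y), its flat faces showing a dark bore; 44 mm tall in all. Grip it across the 30 mm. 0.16 kg. Origin: centre of its underside, x along the foot, z up.
- cover: Aluminium cover plate 80 (x) x 40 (y) x 10 mm with a rib to grip on its middle, 30 (x) x 14 (y), top 41 mm above the underside. Starts on a dark fixed drilling fixture (98 x 50 x 16 mm) in one bay: holes 30 mm either side of its middle along x sit with 1.2 mm play on 8 mm dowels reaching 14 mm above its underside; 20 mm straight up frees it. 0.12 kg. Origin: centre of underside, z up.
- cup_board: Fixed plywood pattern board in the far rack with the brown wax master of the open cup (same shape and size, fixed, its middle 88 mm along +x from the origin) and before it an empty cork pad 88 (x) x 92 (y) mm. Origin: middle of the pad, on its upper face (24 mm above the bench); x from pad to master, away from the robot, z up. The boards lie side by side at 112 mm pitch, in any order.
- flange_board: Fixed plywood pattern board in the far rack with the brown wax master of the hub flange (same shape and size, fixed, its middle 88 mm along +x from the origin) and before it an empty cork pad 88 (x) x 92 (y) mm. Origin: middle of the pad, on its upper face (24 mm above the bench); x from pad to master, away from the robot, z up. The boards lie side by side at 112 mm pitch, in any order.
- bearing_board: Fixed pattern board in the far rack with the brown wax master of the bearing block (same shape and size, fixed, length along y, its middle 88 mm along +x from the origin) and before it an empty cork pad 88 (x) x 92 (y) mm. Origin: middle of the pad, on its upper face (24 mm above the bench); x from pad to master, away from the robot, z up. The boards lie side by side at 112 mm pitch, in any order.
- cover_board: Fixed pattern board in the far rack with the brown wax master of the cover plate (same shape and size, fixed, length along y, its middle 88 mm along +x from the origin) and before it an empty cork pad 88 (x) x 92 (y) mm. Origin: middle of the pad, on its upper face (24 mm above the bench); x from pad to master, away from the robot, z up. The boards lie side by side at 112 mm pitch, in any order.
- lamp: Bystander: a small glass spirit lamp with a brass collar, 72 mm across and 68 mm tall, standing loose on the bench at the +y end of the far rack. Origin at the centre of its underside.
- lighter: Bystander: a red stick lighter lying loose on the bench at the -y end of the near rack, 200 mm long (x) and 24 mm wide, steel nozzle to its +x. Origin at bench level, 5 mm from its middle along its length.
Things that resemble listed ones, but are neither listed nor needed, are in the scene too. What is shaped like the cup but orange or pink is not meant.

How it is judged (in metres and radians):
On the way:
1. the cover plate is lifted level, clear of its two dowels (height (world z) of cover above 0.055 m and angle between cover's own z axis and vertical below 0.15 rad), for 0.2 s.
At the end, for the whole second after the job is handed in: Each of the four castings rests at ease and upright (within about 6 degrees) on the cork pad of its own pattern board, its middle within 15 mm of the middle of the pad (horizontal distance between cup and cup_board below 0.015 m and z of cup in the frame of cup_board between -0.006 and 0.006 m and angle between each of cup, flange, bearing, cover's own z axis and vertical below 0.1 rad and linear speed of each of cup, flange, bearing, cover below 0.02 m/s and angular speed of each of cup, flange, bearing, cover below 0.2 rad/s and horizontal distance between flange and flange_board below 0.015 m and z of flange in the frame of flange_board between -0.006 and 0.006 m and horizontal distance between bearing and bearing_board below 0.015 m and z of bearing in the frame of bearing_board between -0.006 and 0.006 m and horizontal distance between cover and cover_board below 0.015 m and z of cover in the frame of cover_board between -0.006 and 0.006 m); the robot touches nothing.
It fails at once if a casting is dropped onto its pad (falls more than about 18 mm) ((horizontal distance between cup and cup_board below 0.05 m and z of cup in the frame of cup_board below 0.03 m and linear speed of cup above 0.6 m/s) or (horizontal distance between flange and flange_board below 0.05 m and z of flange in the frame of flange_board below 0.03 m and linear speed of flange above 0.6 m/s) or (horizontal distance between bearing and bearing_board below 0.05 m and z of bearing in the frame of bearing_board below 0.03 m and linear speed of bearing above 0.6 m/s) or (horizontal distance between cover and cover_board below 0.05 m and z of cover in the frame of cover_board below 0.03 m and linear speed of cover above 0.6 m/s)).
It fails at once if the cover plate is tipped more than about 15 degrees (angle between cover's own z axis and vertical above 0.26 rad).
It fails at once if the spirit lamp is shifted by more than 20 mm (distance of lamp from where it was at the start of the episode above 0.02 m).
It fails at once if the lighter is shifted by more than 20 mm (distance of lighter from where it was at the start of the episode above 0.02 m).
It also fails if it takes over 112 s, if anything falls off the work surface, if the arm or the gripper's body presses on something with over 40 N, if the wrist force passes 120 N, or if a joint passes its speed limit or range.

## Working session

There is one attempt and no reset: what is moved stays moved. The work goes in short steps, Python scripts to look and compute and a shell command to move; the robot and the scene stay as the last step left them, time stands still between calls to the robot, and variables do not carry over. Pictures are saved under pics/ and viewed, about 12 in all and at most 16, crops included, and the job is handed in when it is done.

```bash
mkdir -p pics; cat > h.py <<'E'
import numpy as np, cv2
from cell import bot
def snap(n,f):
    im=bot.read_camera(n); cv2.imwrite('pics/'+f+'.png',im[...,::-1]); return im
def cam(n):
    c=bot.get_calibration(n); f=210/np.tan(np.radians(c['fovy'])/2)
    if 'T_tool_cam' in c:
        s=bot.get_state(); T=np.eye(4); T[:3,:3]=s['tcp_rot']; T[:3,3]=s['eef_pos']; T=T@np.array(c['T_tool_cam'])
    else: T=np.array(c['world_from_camera'])
    return T,f,c['cx'],c['cy']
def px2w(n,u,v,z):
    T,f,cx,cy=cam(n); d=T[:3,:3]@np.array([(u-cx)/f,(v-cy)/f,1]); o=T[:3,3]
    return o+d*(z-o[2])/d[2]
def w2px(n,p):
    T,f,cx,cy=cam(n); q=T[:3,:3].T@(np.array(p)-T[:3,3]); return q[:2]/q[2]*f+[cx,cy]
E
python3 - <<'E'
from h import *
np.set_printoptions(precision=3,suppress=True)
a=snap('top','top0');b=snap('side','side0')
s=bot.get_state(); print(s)
for n in('top','side','wrist'):print(n,bot.get_calibration(n))
E
```

```text
{'clock': 0.1, 'joint_positions': array([-81.978,  14.856,  88.002,  -0.001,  77.235, -11.618]), 'qd': array([ 0.021, -0.042, -0.225, -0.042, -0.049,  0.12 ]), 'joint_efforts': array([  0.003, -43.821, -28.464,   0.072,   0.036,  -0.   ]), 'eef_pos': array([ 0.185, -0.518,  0.218]), 'tcp_rot': array([[ 0.336, -0.942, -0.   ],
       [-0.942, -0.336,  0.002],
       [-0.002, -0.   , -1.   ]]), 'ft_force': array([-0.29 , -0.251,  0.596]), 'torque': array([ 0.007, -0.03 ,  0.011]), 'finger_gap': 1.0001128630823726}
top {'fovy': 53.47589228900538, 'cx': 285.09574540472096, 'cy': 214.59906891424924, 'world_from_camera': array([[-0.024, -0.99 ,  0.137,  0.355],
       [-0.999,  0.027,  0.023,  0.012],
       [-0.026, -0.136, -0.99 ,  1.11 ],
       [ 0.   ,  0.   ,  0.   ,  1.   ]])}
side {'fovy': 56.1355794661653, 'cx': 276.36313339665776, 'cy': 206.64919948746262, 'world_from_camera': array([[-0.843, -0.327,  0.427,  0.098],
       [-0.538,  0.511, -0.671,  0.646],
       [ 0.002, -0.795, -0.607,  0.611],
       [ 0.   ,  0.   ,  0.   ,  1.   ]])}
wrist {'fovy': 67.72991546948056, 'cx': 276.93525617523954, 'cy': 205.38517991732985, 'T_tool_cam': array([[ 1.   ,  0.001, -0.001,  0.001],
       [-0.   ,  0.967,  0.256, -0.071],
       [ 0.001, -0.256,  0.967, -0.167],
       [ 0.   ,  0.   ,  0.   ,  1.   ]])}
```

View pics/top0.png

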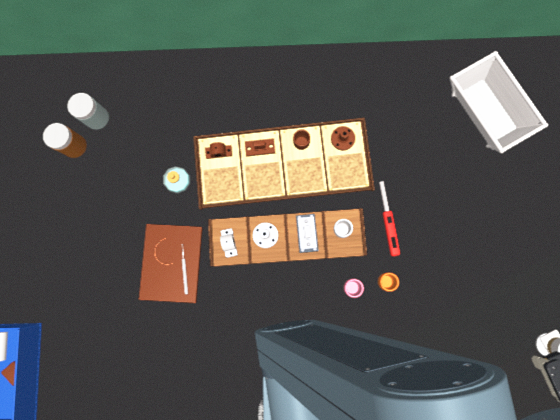

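View pics/side0.png

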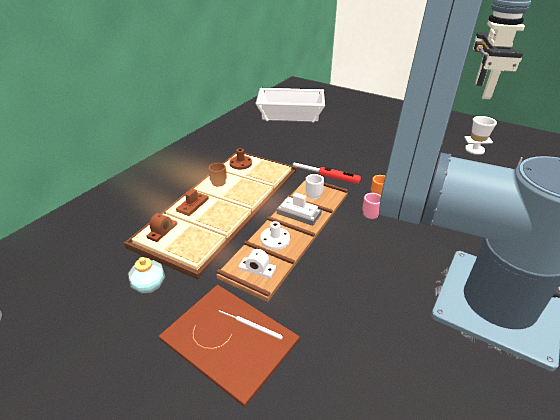

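Top view: castings are bearing (228,242), flange (265,235), cover (307,232), cup (343,228). Masters are bearing (218,150), cover (262,147), cup (302,140), flange (343,137). Lookalikes are the pink cup (354,288), the orange cup (389,282) and the brown wax masters. I choose the aluminium ones in the rack and check them in a close crop.

```bash
python3 - <<'E'
import cv2
a=cv2.imread('pics/top0.png')[118:268,190:380]
cv2.imwrite('pics/crop0.png',cv2.resize(a,None,fx=4,fy=4,interpolation=cv2.INTER_CUBIC))
E
```

```text
(no output)
```

View pics/crop0.png

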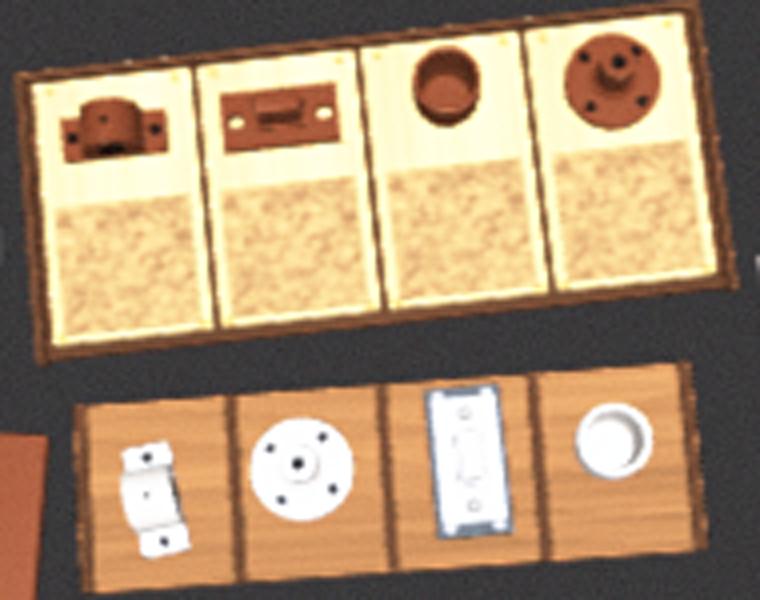

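The crop confirms the choice: aluminium bearing, flange, cover (on its fixture) and cup, left to right.

```bash
python3 - <<'E'
from h import *
np.set_printoptions(precision=4,suppress=True)
P={'bear1':(147,457,.024),'bear2':(165,541,.024),'flange':(301,469,.024),'cov1':(465,411,.042),'cov2':(474,505,.042),'cup':(614,441,.064),
'pb':(130,268,.024),'pc':(295,250,.024),'pcup':(462,231,.024),'pf':(630,213,.024),'mcup':(446,85,.074),'mfl':(613,81,.034),'mc1':(236,123,.034),'mc2':(323,113,.034),'mb1':(73,141,.034),'mb2':(155,129,.034),
'L1':(22,80,.03),'L2':(698,5,.03),'L3':(735,283,.03),'L4':(42,358,.03)}
W={k:px2w('top',(u+.5)/4+190-.5,(v+.5)/4+118-.5,z) for k,(u,v,z) in P.items()}
for k,w in W.items(): print(k,w)
for a,b in(('bear1','bear2'),('cov1','cov2'),('mc1','mc2'),('mb1','mb2'),('L1','L2'),('L4','L3'),('L4','L1'),('L3','L2'),('pb','pc'),('pc','pcup'),('pcup','pf'),('pb','pf'),('pcup','mcup'),('pf','mfl')):
    d=W[b]-W[a]; print(a,b,np.hypot(*d[:2]),np.degrees(np.arctan2(d[1],d[0])))
E
```

```text
bear1 [0.4637 0.1927 0.024 ]
bear2 [0.4084 0.1812 0.024 ]
flange [0.4532 0.0916 0.024 ]
cov1 [ 0.4863 -0.0163  0.042 ]
cov2 [ 0.4256 -0.0202  0.042 ]
cup [ 0.4621 -0.1086  0.064 ]
pb [0.5906 0.2036 0.024 ]
pc [0.5996 0.0931 0.024 ]
pcup [ 0.6093 -0.0184  0.024 ]
pf [ 0.6182 -0.1303  0.024 ]
mcup [ 0.6938 -0.0096  0.074 ]
mfl [ 0.7061 -0.1217  0.034 ]
mc1 [0.6851 0.1304 0.034 ]
mc2 [0.6902 0.0721 0.034 ]
mb1 [0.6762 0.2398 0.034 ]
mb2 [0.6827 0.1847 0.034 ]
L1 [0.7209 0.2753 0.03  ]
L2 [ 0.7584 -0.1813  0.03  ]
L3 [ 0.5676 -0.1961  0.03  ]
L4 [0.5305 0.2609 0.03  ]
bear1 bear2 0.0564775988067636 -168.21048313975245
cov1 cov2 0.060854521251020165 -176.31573866825178
mc1 mc2 0.05851343246077227 -85.04748876213256
mb1 mb2 0.055465179132489585 -83.22097814569905
L1 L2 0.45820289070234516 -85.30826791640388
L4 L3 0.45856578830249317 -85.35192128913788
L4 L1 0.19097788425336118 4.3222706814279634
L3 L2 0.19132526495366847 4.431579490280753
pb pc 0.11080397329446864 -85.33470187535333
pc pcup 0.11194639781836327 -85.06402120311157
pcup pf 0.1122713366359834 -85.44787074676799
pb pf 0.33502038026020864 -85.2821796862451
pcup mcup 0.08504058333392128 5.93809629725556
pf mfl 0.08833737473779474 5.619968871530464
```

```bash
cat >> h.py <<'E'
def go(x,y,z,yaw):
    "shift (mm, present tool axes) and turn (rotvec) to reach x,y,z pointing down with tool x at yaw deg"
    from scipy.spatial.transform import Rotation as R
    s=bot.get_state(); A=np.array(s['tcp_rot']); p=np.array(s['eef_pos'])
    t=np.radians(yaw); X=[np.cos(t),np.sin(t),0]; Z=[0,0,-1]; B=np.array([X,np.cross(Z,X),Z]).T
    print('go',(x,y,z),'shift',(A.T@(np.array([x,y,z])-p)*1e3).round(1),'turn',R.from_matrix(A.T@B).as_rotvec().round(3),'t',round(s['clock'],2),'gap',round(s['finger_gap'],3),'F',np.round(s['ft_force'],1))
E
python3 -c "
from h import *
go(.46,-.017,.2,-86.3)"
```

```text
go (0.46, -0.017, 0.2) shift [-378.9 -427.4   18.6] turn [-0.     0.002  0.278] t 0.1 gap 1.0 F [-0.3 -0.3  0.6]
```

```bash
python3 -m inch '[[[-190,-214,9],[0,0.002,0.278],1],[[-190,-214,9],[0,0.002,0.278],1],[[-190,-214,9],[0,0.002,0.278],1],[[-190,-214,9],[0,0.002,0.278],1],[[-190,-214,9],[0,0.002,0.278],1]]'
python3 -c "
from h import *
go(.46,-.017,.2,-86.3)"
```

```text
clock: 0.72
eef_pos: [0.3231, -0.2642, 0.2094]
tcp_rot: [[0.066, -0.998, 0.0], [-0.998, -0.066, -0.001], [0.001, -0.0, -1.0]]
ft_force: [0.3, -0.7, -1.0]
finger_gap: 0.999
go (0.46, -0.017, 0.2) shift [-237.6 -153.     9.2] turn [-0.    -0.001  0.002] t 0.72 gap 0.999 F [ 0.3 -0.7 -1. ]
```

```bash
python3 -m inch '[[[-238,-153,10],[0,0,0],1],[[-238,-153,10],[0,0,0],1],[[-238,-153,10],[0,0,0],1],[[-238,-153,10],[0,0,0],1],[[-238,-153,10],[0,0,0],1]]' | head -2
python3 -m inch '[[[0,0,0],[0,0,0],0.5],[[0,0,0],[0,0,0],0.5]]'
python3 -c "
from h import *
snap('wrist','w1')
go(.46,-.017,.2,-86.3)
for n,p in dict(cov1=(.4863,-.0163,.042),cov2=(.4256,-.0202,.042),cup=(.462,-.1086,.064),fl=(.4532,.0916,.024)).items(): print(n,w2px('wrist',p))"
```

```text
clock: 1.35
eef_pos: [0.4604, -0.0169, 0.1989]
clock: 1.6
eef_pos: [0.4593, -0.02, 0.1989]
tcp_rot: [[0.065, -0.998, -0.001], [-0.998, -0.065, -0.002], [0.002, 0.001, -1.0]]
ft_force: [-0.2, 0.0, -0.7]
finger_gap: 0.836
go (0.46, -0.017, 0.2) shift [-3.4 -0.9 -1. ] turn [ 0.    -0.002 -0.   ] t 1.65 gap 0.789 F [ 0.7 -0.4  0. ]
cov1 [274.00442221 166.08723995]
cov2 [274.12118134 222.03420836]
cup [365.07755771 199.43440984]
fl [175.47215441 187.3297359 ]
```

View pics/w1.png

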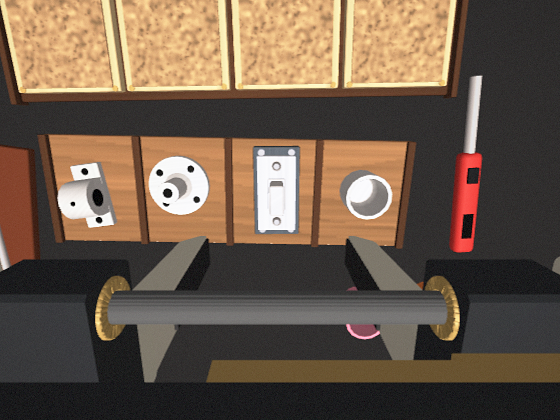

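```bash
python3 -c "
from h import *
np.set_printoptions(precision=4,suppress=True)
for n,(u,v,z) in dict(c1=(277,166,.044),c2=(276.5,222,.044),rib=(276.5,198,.071),fl=(179,186,.024),cup=(366.5,195,.064),b1=(85,171.5,.024),b2=(99,220,.024)).items(): print(n,px2w('wrist',u,v,z))
go(.456,-.0205,.11,-86.3)"
```

```text
c1 [ 0.4869 -0.0194  0.044 ]
c2 [ 0.4264 -0.0227  0.044 ]
rib [ 0.4595 -0.0206  0.071 ]
fl [0.455  0.0877 0.024 ]
cup [ 0.4666 -0.1094  0.064 ]
b1 [0.4646 0.1903 0.024 ]
b2 [0.4094 0.1795 0.024 ]
go (0.456, -0.0205, 0.11) shift [-0.4  3.3 89. ] turn [ 0.    -0.002 -0.   ] t 1.65 gap 0.789 F [ 0.7 -0.4  0. ]
```

```bash
python3 -m inch '[[[0,3,45],[0,0,-0.008],0],[[0,3,89],[0,0,-0.008],0],[[0,3,89],[0,0,-0.008],0],[[0,3,89],[0,0,-0.008],0]]'
python3 -c "
from h import *
snap('wrist','w2')
go(.4567,-.021,.11,-86.9)
for p in ((.4869,-.0194,.044),(.4264,-.0227,.044)): print(w2px('wrist',p))"
```

```text
clock: 2.15
eef_pos: [0.4577, -0.0212, 0.1116]
tcp_rot: [[0.071, -0.997, 0.002], [-0.997, -0.071, -0.003], [0.003, -0.002, -1.0]]
ft_force: [-0.1, 0.0, 0.0]
finger_gap: 0.502
go (0.4567, -0.021, 0.11) shift [-0.2  1.5  2. ] turn [-0.003 -0.003  0.018] t 2.2 gap 0.5 F [ 0.8 -0.1  0.1]
[276.66296866 180.19046998]
[275.36740805 254.13379797]
```

View pics/w2.png

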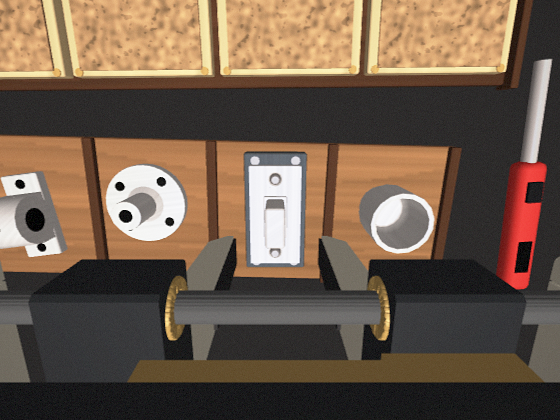

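```bash
python3 -m inch '[[[-0.5,1,40],[-0.003,-0.003,0.008],0],[[-0.5,1,60],[-0.003,-0.003,0.008],0],[[-0.5,1,68],[-0.003,-0.003,0.008],0],[[-0.5,1,68],[-0.003,-0.003,0.008],0]]'
python3 -m inch '[[[0,0,0],[0,0,0],-0.5],[[0,0,0],[0,0,0],-1],[[0,0,0],[0,0,0],-1],[[0,0,0],[0,0,0],-1],[[0,0,0],[0,0,0],-1]]'
python3 -c "
from h import *
go(.4567,-.021,.044,-86.3)"
```

```text
clock: 2.7
eef_pos: [0.4567, -0.0201, 0.0431]
tcp_rot: [[0.065, -0.998, -0.001], [-0.998, -0.065, 0.0], [-0.0, 0.001, -1.0]]
ft_force: [-0.3, -0.1, 0.5]
finger_gap: 0.501
clock: 3.32
eef_pos: [0.456, -0.0198, 0.0425]
tcp_rot: [[0.065, -0.998, -0.002], [-0.998, -0.065, 0.001], [-0.001, 0.002, -1.0]]
ft_force: [-0.1, -0.3, 3.2]
finger_gap: 0.15
go (0.4567, -0.021, 0.044) shift [ 1.2 -0.6 -1.5] turn [0.002 0.001 0.   ] t 3.33 gap 0.15 F [-0.1 -0.3  3.2]
```

```bash
python3 -m inch '[[[0,0,-5],[0,0,0],-1],[[0,0,-11],[0,0,0],-1],[[0,0,-18],[0,0,0],-1],[[0,0,-26],[0,0,0],-1],[[0,0,-35],[0,0,0],-1]]'
python3 -m inch '[[[0,0,-15],[0,0,0],-1],[[0,0,-35],[0,0,0],-1],[[0,0,-60],[0,0,0],-1],[[0,0,-60],[0,0,0],-1],[[0,0,-60],[0,0,0],-1]]'
python3 -c "
from h import *
snap('wrist','w3')
go(.600,.0935,.135,-85.3)"
```

```text
clock: 3.95
eef_pos: [0.456, -0.0198, 0.0779]
tcp_rot: [[0.065, -0.998, -0.003], [-0.998, -0.065, 0.001], [-0.001, 0.003, -1.0]]
ft_force: [0.8, -0.0, -0.3]
finger_gap: 0.145
clock: 4.58
eef_pos: [0.4557, -0.0198, 0.1367]
tcp_rot: [[0.065, -0.998, -0.003], [-0.998, -0.065, 0.001], [-0.001, 0.003, -1.0]]
ft_force: [-0.0, 0.6, -1.5]
finger_gap: 0.148
go (0.6, 0.0935, 0.135) shift [-103.6 -151.6    0.9] turn [ 0.004  0.002 -0.017] t 4.62 gap 0.147 F [-1.   0.3 -2.3]
```

View pics/w3.png

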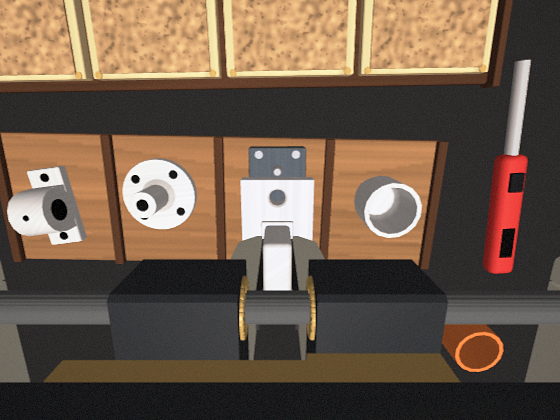

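```bash
python3 -m inch '[[[-15,-22,0],[0,0,0],-1],[[-40,-58,0],[0,0,0],-1],[[-66,-96,0],[0,0,0],-1],[[-90,-132,0],[0,0,-0.017],-1],[[-103,-152,0],[0,0,-0.017],-1]]'
python3 -m inch '[[[0,0,0],[0,0,0],-1],[[0,0,0],[0,0,0],-1],[[0,0,20],[0,0,0],-1],[[0,0,40],[0,0,0],-1],[[0,0,40],[0,0,0],-1]]'
python3 -c "
from h import *
snap('wrist','w4')
go(.600,.0935,.0365,-85.3)"
```

```text
clock: 5.25
eef_pos: [0.6018, 0.0942, 0.135]
tcp_rot: [[0.083, -0.997, -0.005], [-0.997, -0.083, 0.001], [-0.002, 0.005, -1.0]]
ft_force: [0.2, 0.1, -1.2]
finger_gap: 0.15
clock: 5.88
eef_pos: [0.5987, 0.092, 0.0953]
tcp_rot: [[0.081, -0.997, -0.007], [-0.997, -0.081, 0.001], [-0.001, 0.007, -1.0]]
ft_force: [-0.4, -0.9, -1.8]
finger_gap: 0.148
go (0.6, 0.0935, 0.0365) shift [-1.3 -0.5 60. ] turn [ 0.005  0.001 -0.001] t 5.92 gap 0.154 F [ 0.5  0.  -1. ]
```

View pics/w4.png

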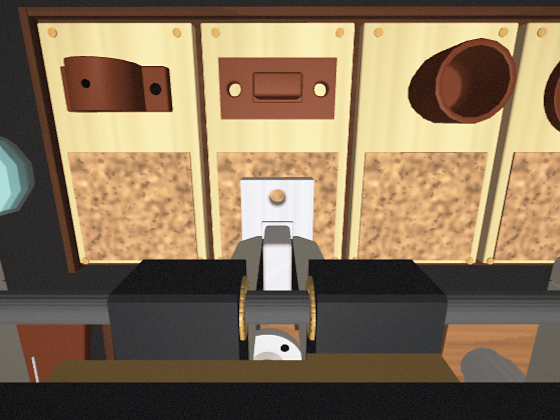

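```bash
python3 -c "
from h import *
ex=np.array([np.cos(np.radians(4.7)),np.sin(np.radians(4.7)),0])
for n,u,v in(('b',130.5,152.5),('cov',277.5,152.5),('cup',426.5,152.5)): print(n,(px2w('wrist',u,v,.024)-.044*ex).round(4))
m=(px2w('wrist',235,89.5,.034)+px2w('wrist',320,89.5,.034))/2-.088*ex; print('cov from master',m.round(4))"
```

```text
b [0.5955 0.2027 0.024 ]
cov [0.6045 0.0917 0.024 ]
cup [ 0.6137 -0.0205  0.024 ]
cov from master [0.6045 0.0917 0.034 ]
```

```bash
python3 -m inch '[[[0,-3,25],[0.005,0,0],-1],[[0,-3,42],[0.005,0,0],-1],[[0,-3,52],[0.005,0,0],-1],[[0,-3,56],[0.005,0,0],-1],[[0,-3,57],[0.005,0,0],-1]]'
python3 -m inch '[[[0,0,1],[0,0,0],-1],[[0,0,2],[0,0,0],-1],[[0,0,2],[0,0,0],-1]]'
```

```text
clock: 6.55
eef_pos: [0.6041, 0.0931, 0.0401]
tcp_rot: [[0.082, -0.997, 0.002], [-0.997, -0.082, 0.001], [-0.001, -0.003, -1.0]]
ft_force: [-0.4, 0.4, -1.5]
finger_gap: 0.146
clock: 6.92
eef_pos: [0.604, 0.0931, 0.0381]
tcp_rot: [[0.082, -0.997, 0.002], [-0.997, -0.082, 0.001], [-0.001, -0.003, -1.0]]
ft_force: [0.3, -0.6, -0.7]
finger_gap: 0.149
```

```bash
python3 -m inch '[[[0,0,1],[0,0,0],-1],[[0,0,1.5],[0,0,0],-1],[[0,0,1.5],[0,0,0],-1]]'
python3 -m inch '[[[0,0,0.5],[0,0,0],-1],[[0,0,1],[0,0,0],-1],[[0,0,1],[0,0,0],-1]]'
```

```text
clock: 7.3
eef_pos: [0.6039, 0.0931, 0.0366]
tcp_rot: [[0.082, -0.997, 0.002], [-0.997, -0.082, 0.001], [-0.001, -0.002, -1.0]]
ft_force: [-1.0, -0.4, 0.1]
finger_gap: 0.149
clock: 7.68
eef_pos: [0.604, 0.0931, 0.0365]
tcp_rot: [[0.082, -0.997, 0.003], [-0.997, -0.082, 0.001], [-0.001, -0.003, -1.0]]
ft_force: [-1.9, -0.1, 6.9]
finger_gap: 0.145
```

```bash
python3 -m inch '[[[0,0,0],[0,0,0],-0.5],[[0,0,0],[0,0,0],-0.3],[[0,0,0],[0,0,0],-0.2],[[0,0,-20],[0,0,0],-0.2],[[0,0,-60],[0,0,0],-0.2]]'
python3 -m inch '[[[0,0,-50],[0,0,0],0],[[0,0,-60],[0,0,0],0.5],[[0,0,-60],[0,0,0],0.5]]'
python3 -c "
from h import *
snap('wrist','w5')
go(.4645,-.109,.13,-86)"
```

```text
clock: 8.3
eef_pos: [0.6022, 0.093, 0.0939]
tcp_rot: [[0.082, -0.997, -0.003], [-0.997, -0.082, 0.001], [-0.002, 0.003, -1.0]]
ft_force: [0.7, -0.3, 0.5]
finger_gap: 0.401
clock: 8.68
eef_pos: [0.6038, 0.0929, 0.1557]
tcp_rot: [[0.082, -0.997, 0.003], [-0.997, -0.082, 0.001], [-0.001, -0.003, -1.0]]
ft_force: [-0.2, -0.1, -0.6]
finger_gap: 0.67
go (0.4645, -0.109, 0.13) shift [190.  154.5  24. ] turn [-0.001  0.001  0.012] t 8.72 gap 0.708 F [ 0.3  0.  -0.4]
```

View pics/w5.png

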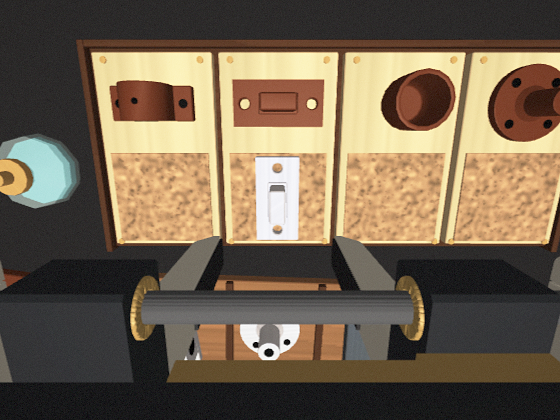

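```bash
python3 -m inch '[[[50,40,0],[0,0,0],0.5],[[100,80,0],[0,0,0],0.5],[[145,118,8],[0,0,0.01],0.5],[[190,154,24],[0,0,0.01],0.5],[[190,154,24],[0,0,0.01],0.5]]'
python3 -m inch '[[[0,0,0],[0,0,0],0.5],[[0,0,0],[0,0,0],0.5]]' | head -2
python3 - <<'E'
from h import *
im=snap('wrist','w6')
go(.4645,-.109,.032,-86)
g=cv2.cvtColor(im,cv2.COLOR_RGB2HSV); m=((g[...,1]<60)&(g[...,2]>110)).astype(np.uint8)*255
T=w2px('wrist',(.4645,-.109,.064)); print('pred',T)
for c in cv2.findContours(m,cv2.RETR_EXTERNAL,cv2.CHAIN_APPROX_NONE)[0]:
    if cv2.contourArea(c)>400: print(cv2.boundingRect(c),cv2.minEnclosingCircle(c))
E
```

```text
clock: 9.35
eef_pos: [0.4618, -0.1107, 0.128]
tcp_rot: [[0.066, -0.998, -0.004], [-0.998, -0.066, 0.004], [-0.004, 0.004, -1.0]]
ft_force: [0.4, -0.4, 0.0]
finger_gap: 0.75
clock: 9.6
eef_pos: [0.4664, -0.1079, 0.1306]
go (0.4645, -0.109, 0.032) shift [ 1.1  2.3 98.8] turn [-0.002  0.001  0.004] t 9.65 gap 0.749 F [-0.   0.3  0.4]
pred [277.8577556  219.32486637]
(124, 307, 307, 75) ((276.9885559082031, 313.0), 153.04095458984375)
(342, 236, 66, 54) ((374.5, 262.5), 41.9345703125)
(252, 183, 59, 64) ((280.79693603515625, 214.65699768066406), 31.708051681518555)
(14, 164, 86, 72) ((56.41095733642578, 203.9178009033203), 42.99831771850586)
(145, 155, 68, 135) ((173.0, 221.59701538085938), 72.2438735961914)
(412, 67, 19, 97) ((423.5, 115.0), 48.43820571899414)
(0, 0, 67, 70) ((33.0, 34.0), 47.38153076171875)
```

View pics/w6.png

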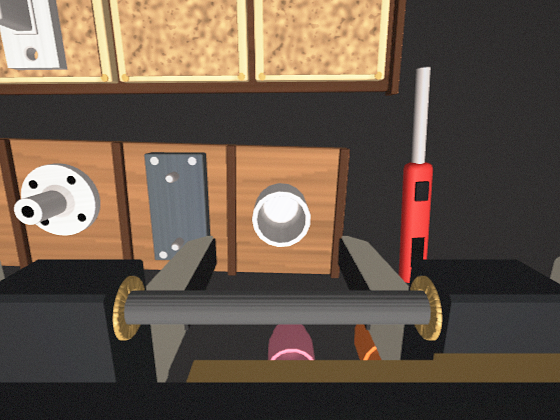

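```bash
python3 -m inch '[[[3.5,1,40],[0,0,0],0.5],[[3.5,1,75],[0,0,0],0.5],[[3.5,1,95],[0,0,0],0.5],[[3.5,1,98.5],[0,0,0],0.5],[[3.5,1,98.5],[0,0,0],0.5]]'
python3 -m inch '[[[0,0,0],[0,0,0],-0.2],[[0,0,0],[0,0,0],-1],[[0,0,0],[0,0,0],-1],[[0,0,0],[0,0,0],-1]]'
```

```text
clock: 10.28
eef_pos: [0.4659, -0.112, 0.0327]
tcp_rot: [[0.073, -0.997, 0.003], [-0.997, -0.073, 0.001], [-0.001, -0.003, -1.0]]
ft_force: [0.6, -0.7, -0.7]
finger_gap: 0.753
clock: 10.78
eef_pos: [0.4655, -0.1126, 0.0329]
tcp_rot: [[0.071, -0.997, 0.003], [-0.997, -0.071, 0.001], [-0.001, -0.003, -1.0]]
ft_force: [-1.3, 1.0, 5.1]
finger_gap: 0.488
```

```bash
python3 -m inch '[[[0,0,-15],[0,0,0],-1],[[0,0,-40],[0,0,0],-1],[[0,0,-70],[0,0,0],-1],[[0,0,-90],[0,0,0],-1],[[0,0,-90],[0,0,0],-1]]'
python3 -c "
from h import *
go(.613,-.0195,.085,-85.3)"
```

```text
clock: 11.4
eef_pos: [0.4661, -0.1132, 0.1243]
tcp_rot: [[0.072, -0.997, 0.006], [-0.997, -0.072, -0.001], [0.001, -0.006, -1.0]]
ft_force: [0.2, 0.2, -1.1]
finger_gap: 0.495
go (0.613, -0.0195, 0.085) shift [ -82.9 -153.    40.1] turn [-0.006 -0.001 -0.01 ] t 11.4 gap 0.495 F [ 0.2  0.2 -1.1]
```

```bash
python3 -m inch '[[[-15,-28,0],[0,0,0],-1],[[-40,-72,0],[0,0,0],-1],[[-62,-115,0],[-0.004,0,-0.01],-1],[[-78,-143,0],[-0.004,0,-0.01],-1],[[-83,-153,5],[-0.004,0,-0.01],-1]]'
python3 -m inch '[[[0,0,15],[0,0,0],-1],[[0,0,35],[0,0,0],-1],[[0,0,35],[0,0,0],-1]]'
python3 -c "
from h import *
snap('wrist','w7')
go(.613,-.0195,.043,-85.3)"
```

```text
clock: 12.02
eef_pos: [0.6124, -0.0177, 0.1165]
tcp_rot: [[0.083, -0.997, -0.003], [-0.997, -0.083, 0.001], [-0.001, 0.003, -1.0]]
ft_force: [-0.5, -0.5, -1.2]
finger_gap: 0.49
clock: 12.4
eef_pos: [0.6084, -0.0192, 0.08]
tcp_rot: [[0.081, -0.997, -0.008], [-0.997, -0.081, 0.002], [-0.003, 0.008, -1.0]]
ft_force: [-0.3, 0.5, -0.9]
finger_gap: 0.493
go (0.613, -0.0195, 0.043) shift [ 0.5 -3.6 38.4] turn [ 0.005  0.002 -0.001] t 12.45 gap 0.493 F [-0.3  0.3 -1. ]
```

View pics/w7.png

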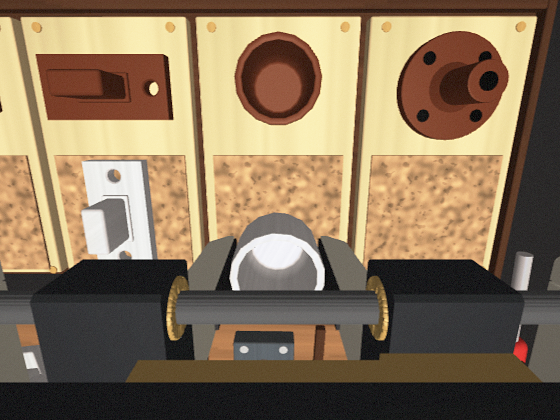

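```bash
python3 -m inch '[[[0,-2,15],[0.004,0,0],-1],[[0,-2,26],[0.004,0,0],-1],[[0,-2,32],[0.004,0,0],-1],[[0,-2,34],[0.004,0,0],-1],[[0,-2,35],[0.004,0,0],-1]]'
python3 -m inch '[[[0,0,0.5],[0,0,0],-1],[[0,0,1],[0,0,0],-1],[[0,0,1],[0,0,0],-1]]'
```

```text
clock: 13.08
eef_pos: [0.6137, -0.0185, 0.0478]
tcp_rot: [[0.082, -0.997, 0.002], [-0.997, -0.082, 0.001], [-0.001, -0.003, -1.0]]
ft_force: [0.0, -0.4, -1.8]
finger_gap: 0.491
clock: 13.45
eef_pos: [0.6136, -0.0186, 0.0469]
tcp_rot: [[0.082, -0.997, 0.002], [-0.997, -0.082, 0.001], [-0.001, -0.003, -1.0]]
ft_force: [0.2, -0.1, -0.9]
finger_gap: 0.49
```

```bash
python3 -m inch '[[[0,0,1],[0,0,0],-1],[[0,0,2],[0,0,0],-1],[[0,0,3],[0,0,0],-1],[[0,0,3.5],[0,0,0],-1],[[0,0,3.5],[0,0,0],-1]]'
python3 -m inch '[[[0,0,0.5],[0,0,0],-1],[[0,0,1],[0,0,0],-1],[[0,0,1],[0,0,0],-1]]'
```

```text
clock: 14.08
eef_pos: [0.6135, -0.0186, 0.0432]
tcp_rot: [[0.082, -0.997, 0.002], [-0.997, -0.082, 0.001], [-0.001, -0.002, -1.0]]
ft_force: [0.0, 0.8, -1.3]
finger_gap: 0.494
clock: 14.45
eef_pos: [0.6136, -0.0186, 0.043]
tcp_rot: [[0.082, -0.997, 0.003], [-0.997, -0.082, 0.001], [-0.001, -0.003, -1.0]]
ft_force: [-2.3, 0.2, 4.0]
finger_gap: 0.498
```

```bash
python3 -m inch '[[[0,0,0],[0,0,0],0.1],[[0,0,0],[0,0,0],0.3],[[0,0,0],[0,0,0],0.3],[[0,0,-30],[0,0,0],0.3],[[0,0,-80],[0,0,0],0.3]]'
python3 -m inch '[[[0,0,-50],[0,0,0],0.3],[[0,0,-50],[0,0,0],0],[[0,0,-50],[0,0,0],0]]'
python3 -c "
from h import *
snap('wrist','w8')
go(.455,.0885,.13,-86)"
```

```text
clock: 15.08
eef_pos: [0.6118, -0.0184, 0.1209]
tcp_rot: [[0.082, -0.997, -0.003], [-0.997, -0.082, 0.002], [-0.003, 0.003, -1.0]]
ft_force: [0.8, 0.5, 0.5]
finger_gap: 0.653
clock: 15.45
eef_pos: [0.6128, -0.0186, 0.1716]
tcp_rot: [[0.082, -0.997, 0.001], [-0.997, -0.082, 0.001], [-0.001, -0.001, -1.0]]
ft_force: [-0.1, -0.1, 0.1]
finger_gap: 0.512
go (0.455, 0.0885, 0.13) shift [-119.4  148.    41. ] turn [0.    0.002 0.012] t 15.5 gap 0.506 F [ 0.3 -0.1 -0.6]
```

View pics/w8.png

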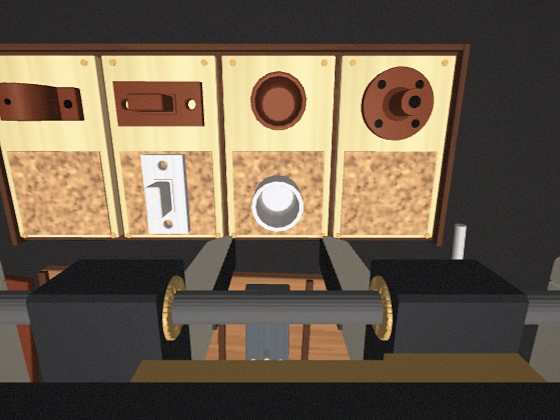

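```bash
python3 -m inch '[[[-30,38,0],[0,0,0],0],[[-65,80,0],[0,0,0],0],[[-95,118,5],[0,0,0],0],[[-119,148,30],[0,0,0.012],0],[[-119,148,41],[0,0,0.012],0]]' | head -2
python3 -m inch '[[[0,0,0],[0,0,0],0],[[0,0,0],[0,0,0],0]]' | head -2
python3 - <<'E'
from h import *
snap('wrist','w9')
go(.455,.0885,.031,-86)
print('pred disc',w2px('wrist',(.455,.0885,.024)),'hub',w2px('wrist',(.455,.0885,.059)))
E
```

```text
clock: 16.12
eef_pos: [0.4516, 0.0893, 0.1284]
clock: 16.38
eef_pos: [0.4573, 0.0873, 0.1311]
go (0.455, 0.0885, 0.031) shift [ -1.3   2.6 100.3] turn [-0.003  0.001 -0.001] t 16.43 gap 0.501 F [-0.9  0.5  0.7]
pred disc [275.16708888 206.39549505] hub [274.85308624 217.63211698]
```

View pics/w9.png

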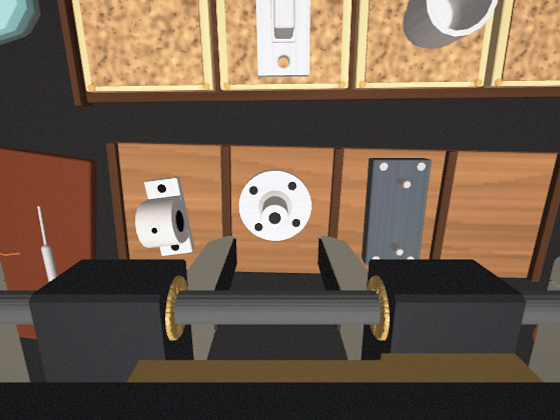

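```bash
python3 -m inch '[[[-1,2,40],[0,0,0],0],[[-1,2,75],[0,0,0],0],[[-1,2,95],[0,0,0],0],[[-1,2,98.5],[0,0,0],0],[[-1,2,98.5],[0,0,0],0]]' | head -2
python3 -m inch '[[[0,0,0],[0,0,0],-0.4],[[0,0,0],[0,0,0],-1],[[0,0,0],[0,0,0],-1],[[0,0,0],[0,0,0],-1]]'
python3 -m inch '[[[0,0,-15],[0,0,0],-1],[[0,0,-40],[0,0,0],-1],[[0,0,-70],[0,0,0],-1],[[0,0,-90],[0,0,0],-1],[[0,0,-90],[0,0,0],-1]]'
python3 -c "
from h import *
go(.622,-.1305,.085,-85.3)"
```

```text
clock: 17.05
eef_pos: [0.4552, 0.0885, 0.0331]
clock: 17.55
eef_pos: [0.4546, 0.0889, 0.033]
tcp_rot: [[0.07, -0.998, 0.003], [-0.998, -0.07, 0.001], [-0.001, -0.003, -1.0]]
ft_force: [0.0, 0.0, 4.9]
finger_gap: 0.222
clock: 18.18
eef_pos: [0.455, 0.0887, 0.1237]
tcp_rot: [[0.07, -0.998, 0.005], [-0.998, -0.07, 0.001], [-0.001, -0.005, -1.0]]
ft_force: [-0.5, 0.1, -2.2]
finger_gap: 0.214
go (0.622, -0.1305, 0.085) shift [ 230.4 -151.    39.3] turn [-0.005  0.001 -0.012] t 18.18 gap 0.214 F [-0.5  0.1 -2.2]
```

```bash
python3 -m inch '[[[25,-16,0],[0,0,0],-1],[[70,-46,0],[0,0,0],-1],[[120,-79,0],[-0.003,0,0],-1],[[165,-108,0],[-0.004,0,-0.012],-1],[[200,-131,0],[-0.004,0,-0.012],-1]]' | head -2
python3 -c "
from h import *
go(.622,-.1305,.085,-85.3)"
```

```text
clock: 18.8
eef_pos: [0.599, -0.1035, 0.1206]
go (0.622, -0.1305, 0.085) shift [ 28.9 -20.9  35.4] turn [ 0.004  0.002 -0.001] t 18.8 gap 0.22 F [ 0.6  0.3 -1.1]
```

```bash
python3 -m inch '[[[20,-14,0],[0,0,0],-1],[[29,-20,10],[0.003,0,0],-1],[[29,-20,30],[0.003,0,0],-1],[[29,-20,35],[0.003,0,0],-1],[[29,-20,35],[0.003,0,0],-1]]' | head -2
python3 -c "
from h import *
snap('wrist','w10')
go(.622,-.1305,.043,-85.3)"
```

```text
clock: 19.42
eef_pos: [0.6201, -0.128, 0.0866]
go (0.622, -0.1305, 0.043) shift [ 2.4 -1.1 44.5] turn [-0.001  0.001  0.   ] t 19.48 gap 0.22 F [ 0.1 -0.1 -0.5]
```

View pics/w10.png

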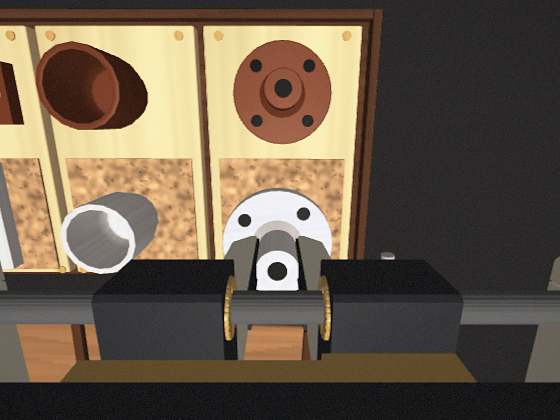

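```bash
python3 -m inch '[[[2.5,-1,18],[0,0,0],-1],[[2.5,-1,32],[0,0,0],-1],[[2.5,-1,39],[0,0,0],-1],[[2.5,-1,41],[0,0,0],-1],[[2.5,-1,41.5],[0,0,0],-1]]'
python3 -m inch '[[[0,0,0.5],[0,0,0],-1],[[0,0,1],[0,0,0],-1],[[0,0,1],[0,0,0],-1]]'
```

```text
clock: 20.1
eef_pos: [0.6223, -0.1313, 0.0461]
tcp_rot: [[0.082, -0.997, 0.001], [-0.997, -0.082, 0.001], [-0.001, -0.001, -1.0]]
ft_force: [-0.3, -0.7, -2.0]
finger_gap: 0.222
clock: 20.48
eef_pos: [0.6223, -0.1313, 0.0453]
tcp_rot: [[0.082, -0.997, 0.001], [-0.997, -0.082, 0.001], [-0.001, -0.002, -1.0]]
ft_force: [-0.5, 0.7, -1.7]
finger_gap: 0.217
```

```bash
python3 -m inch '[[[0,0,1],[0,0,0],-1],[[0,0,1.5],[0,0,0],-1],[[0,0,2],[0,0,0],-1],[[0,0,2],[0,0,0],-1]]'
python3 -m inch '[[[0,0,0.5],[0,0,0],-1],[[0,0,1],[0,0,0],-1],[[0,0,1],[0,0,0],-1]]'
```

```text
clock: 20.98
eef_pos: [0.6222, -0.1312, 0.0431]
tcp_rot: [[0.082, -0.997, 0.001], [-0.997, -0.082, 0.001], [-0.001, -0.001, -1.0]]
ft_force: [-0.1, -0.5, 0.5]
finger_gap: 0.218
clock: 21.35
eef_pos: [0.6222, -0.1312, 0.0431]
tcp_rot: [[0.082, -0.997, 0.002], [-0.997, -0.082, 0.001], [-0.001, -0.002, -1.0]]
ft_force: [-3.3, 1.4, 6.0]
finger_gap: 0.218
```

```bash
python3 -m inch '[[[0,0,0],[0,0,0],-0.3],[[0,0,0],[0,0,0],0],[[0,0,0],[0,0,0],0],[[0,0,-30],[0,0,0],0],[[0,0,-80],[0,0,0],0]]' | head -2
python3 -m inch '[[[0,0,-45],[0,0,0],0.2],[[0,0,-45],[0,0,0],0.2],[[0,0,-45],[0,0,0],0.2]]' | head -2
python3 -c "
from h import *
snap('wrist','w11')
go(.437,.1855,.17,-78.6)"
```

```text
clock: 21.98
eef_pos: [0.6206, -0.1308, 0.1206]
clock: 22.35
eef_pos: [0.6216, -0.1313, 0.1664]
go (0.437, 0.1855, 0.17) shift [-330.5  157.7   -3.5] turn [ 0.001  0.002 -0.117] t 22.4 gap 0.602 F [ 0.5 -0.1  0.3]
```

View pics/w11.png

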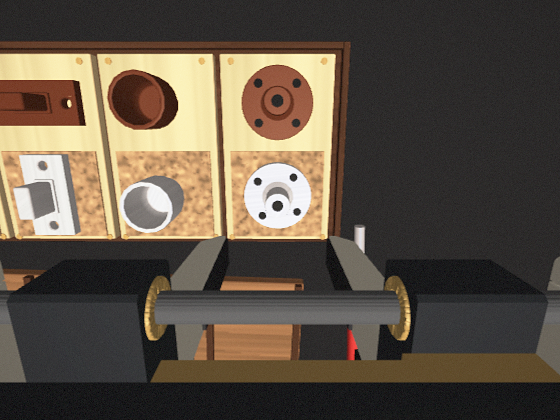

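```bash
python3 -m inch '[[[-50,24,-5],[0,0,0],0.2],[[-105,50,-5],[0,0,0],0.2],[[-160,76,-5],[0,0,0],0.2],[[-215,103,-5],[0,0,-0.117],0.2],[[-250,120,-5],[0,0,-0.117],0.2]]' | head -2
python3 -c "
from h import *
go(.437,.1855,.13,-78.6)"
```

```text
clock: 23.02
eef_pos: [0.479, 0.11, 0.1704]
go (0.437, 0.1855, 0.13) shift [-82.3  26.   40.7] turn [0.002 0.002 0.002] t 23.02 gap 0.599 F [ 0.  -0.2 -0.5]
```

```bash
python3 -m inch '[[[-50,16,0],[0,0,0],0.2],[[-82,26,20],[0,0,0],0.2],[[-82,26,40],[0,0,0],0.2],[[-82,26,40],[0,0,0],0.2],[[-82,26,40],[0,0,0],0.2]]' | head -2
python3 -c "
from h import *
snap('wrist','w12')
go(.437,.1855,.033,-78.6)
a=np.radians(11.4);d=.028*np.array([np.cos(a),np.sin(a),0]);c=np.array([.437,.1855,.024])
print(w2px('wrist',c+d),w2px('wrist',c-d))"
```

```text
clock: 23.65
eef_pos: [0.4404, 0.183, 0.132]
go (0.437, 0.1855, 0.033) shift [-3.2  3.4 99.4] turn [-0.002  0.001 -0.001] t 23.7 gap 0.599 F [ 0.2 -0.7 -0.7]
[272.98530507 176.43650983] [273.21477467 235.84928995]
```

View pics/w12.png

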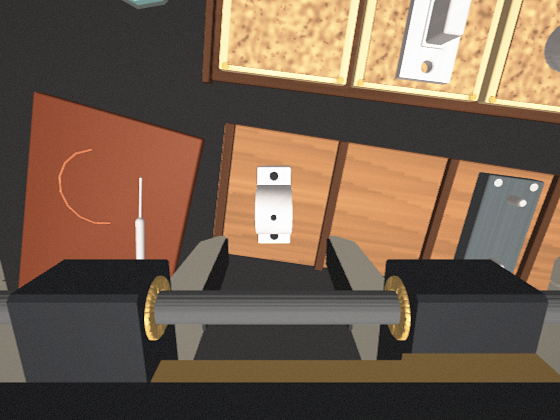

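```bash
python3 -m inch '[[[-2.5,3,40],[0,0,0],0.2],[[-2.5,3,75],[0,0,0],0.2],[[-2.5,3,97],[0,0,0],0.2],[[-2.5,3,102],[0,0,0],0.2],[[-2.5,3,102],[0,0,0],0.2]]' | head -2
python3 -m inch '[[[0,0,0],[0,0,0],-0.2],[[0,0,0],[0,0,0],-1],[[0,0,0],[0,0,0],-1],[[0,0,0],[0,0,0],-1]]'
python3 -m inch '[[[0,0,-15],[0,0,0],-1],[[0,0,-40],[0,0,0],-1],[[0,0,-70],[0,0,0],-1],[[0,0,-90],[0,0,0],-1],[[0,0,-90],[0,0,0],-1]]'
python3 -c "
from h import *
go(.595,.2035,.085,-85.3)"
```

```text
clock: 24.32
eef_pos: [0.4378, 0.1851, 0.0308]
clock: 24.82
eef_pos: [0.4374, 0.1853, 0.0307]
tcp_rot: [[0.198, -0.98, 0.002], [-0.98, -0.198, 0.001], [-0.001, -0.002, -1.0]]
ft_force: [-0.6, -0.3, 5.2]
finger_gap: 0.321
clock: 25.45
eef_pos: [0.4379, 0.1853, 0.1213]
tcp_rot: [[0.198, -0.98, 0.004], [-0.98, -0.198, 0.002], [-0.001, -0.004, -1.0]]
ft_force: [0.1, 1.0, -3.1]
finger_gap: 0.319
go (0.595, 0.2035, 0.085) shift [  13.3 -157.4   37. ] turn [-0.004  0.001  0.117] t 25.45 gap 0.319 F [ 0.1  1.  -3.1]
```

```bash
python3 -m inch '[[[1,-25,0],[0,0,0],-1],[[5,-70,0],[0,0,0.04],-1],[[9,-115,0],[-0.002,0,0.08],-1],[[12,-148,0],[-0.004,0,0.117],-1],[[13,-157,5],[-0.004,0,0.117],-1]]' | head -2
python3 -m inch '[[[0,0,15],[0,0,0],-1],[[0,0,35],[0,0,0],-1],[[0,0,35],[0,0,0],-1],[[0,0,35],[0,0,0],-1]]' | head -2
python3 -c "
from h import *
snap('wrist','w13')
go(.595,.2035,.0407,-85.3)"
```

```text
clock: 26.08
eef_pos: [0.5946, 0.2032, 0.1135]
clock: 26.58
eef_pos: [0.5925, 0.2035, 0.0805]
go (0.595, 0.2035, 0.0407) shift [ 0.2 -2.  40.3] turn [0.002 0.001 0.   ] t 26.62 gap 0.318 F [-0.4  0.4 -1.6]
```

```bash
python3 -m inch '[[[0,-1,18],[0,0,0],-1],[[0,-1,30],[0,0,0],-1],[[0,-1,35],[0,0,0],-1],[[0,-1,37],[0,0,0],-1],[[0,-1,37.5],[0,0,0],-1]]'
python3 -m inch '[[[0,0,0.5],[0,0,0],-1],[[0,0,1],[0,0,0],-1],[[0,0,1],[0,0,0],-1]]'
```

```text
clock: 27.25
eef_pos: [0.5944, 0.2035, 0.043]
tcp_rot: [[0.082, -0.997, -0.003], [-0.997, -0.082, 0.001], [-0.001, 0.003, -1.0]]
ft_force: [1.3, 0.2, -0.7]
finger_gap: 0.32
clock: 27.62
eef_pos: [0.5943, 0.2035, 0.0421]
tcp_rot: [[0.082, -0.997, -0.003], [-0.997, -0.082, 0.001], [-0.001, 0.002, -1.0]]
ft_force: [-0.8, -0.1, -1.6]
finger_gap: 0.32
```

```bash
python3 -m inch '[[[0,0,0.5],[0,0,0],-1],[[0,0,1],[0,0,0],-1],[[0,0,1.5],[0,0,0],-1],[[0,0,1.5],[0,0,0],-1]]'
python3 -m inch '[[[0,0,0.5],[0,0,0],-1],[[0,0,1],[0,0,0],-1],[[0,0,1],[0,0,0],-1]]'
```

```text
clock: 28.12
eef_pos: [0.5942, 0.2035, 0.0409]
tcp_rot: [[0.082, -0.997, -0.003], [-0.997, -0.082, 0.001], [-0.001, 0.002, -1.0]]
ft_force: [-1.6, -0.9, 3.7]
finger_gap: 0.317
clock: 28.5
eef_pos: [0.5942, 0.2035, 0.0408]
tcp_rot: [[0.082, -0.997, -0.002], [-0.997, -0.082, 0.001], [-0.001, 0.002, -1.0]]
ft_force: [-4.9, -1.4, 9.9]
finger_gap: 0.325
```

```bash
python3 -m inch '[[[0,0,0],[0,0,0],-0.1],[[0,0,0],[0,0,0],0.1],[[0,0,0],[0,0,0],0.1],[[0,0,-30],[0,0,0],0.1],[[0,0,-80],[0,0,0],0.1]]' | head -2
python3 -m inch '[[[50,10,-60],[0,0,0],0.1],[[100,20,-110],[0,0,0],0.1],[[140,30,-120],[0,0,0],0.1],[[160,30,-120],[0,0,0],0.1],[[160,30,-120],[0,0,0],0.1]]' | head -2
python3 -m inch '[[[0,0,0],[0,0,0],0.1],[[0,0,0],[0,0,0],0.1]]'
python3 -c "
from h import *
np.set_printoptions(precision=1,suppress=True)
snap('wrist','w14')
for n,c in dict(b=(.595,.2035,.024),cov=(.604,.0925,.024),cup=(.613,-.0195,.024),fl=(.622,-.131,.024)).items(): print(n,w2px('wrist',c))"
```

```text
clock: 29.12
eef_pos: [0.5929, 0.2032, 0.1179]
clock: 29.75
eef_pos: [0.5782, 0.0398, 0.2397]
clock: 30.0
eef_pos: [0.5777, 0.0427, 0.2387]
tcp_rot: [[0.083, -0.997, -0.004], [-0.997, -0.083, 0.001], [-0.001, 0.004, -1.0]]
ft_force: [0.3, 0.1, -0.2]
finger_gap: 0.551
b [145.9 156.2]
cov [237.8 156.4]
cup [330.6 156.8]
fl [423.1 157.1]
```

View pics/w14.png

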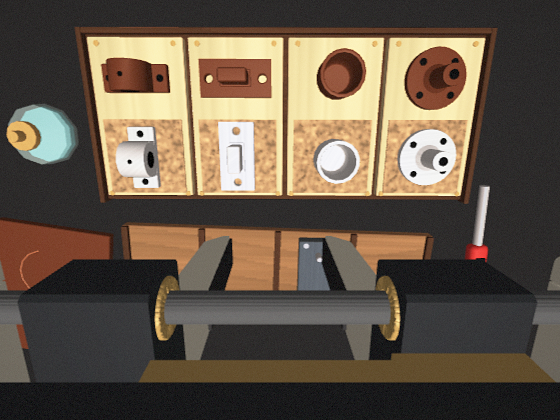

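All four castings stand upright and centred on their own pads, and the lamp and lighter are undisturbed. I'm handing in.

```bash
python3 -c "
from cell import bot
print(bot.close_job(), bot.get_state()['clock'])"
```

```text
the job is handed in; nothing more can be done
the job is handed in; nothing more can be done
```

All four castings are on the pads in front of their own masters, and the job was handed in at about 30 s of the 112 s allowed. `close_job` gives no verdict, so success rests on my own checks.

- **Order:** from +y to -y the row now reads bearing, cover, cup, flange, the same as the masters.
- **Cover plate:** it went first. I lifted it straight up about 94 mm off its dowels, and it looked level in the wrist picture. The tool stayed within about 0.5° of vertical throughout.
- **Setting down:** I lowered each casting in steps of about 1 mm until the force reading showed contact, then released it. Nothing was dropped.
- **Final check:** the last wrist picture shows each casting upright and within a few millimetres of its pad's middle, with the gripper well clear. The lamp stood at its place beside the far rack. The lighter was only partly in view, and the arm never came near it.
- **Disagreement:** the top and wrist cameras differed by about 4 mm on how far away the pads are. I used the wrist values, and later wrist pictures showed the castings centred, well inside the 15 mm limit.
- **Orientation:** the bearing and the cover lie lengthwise away from the robot, while their masters lie crosswise. The task did not ask for a particular turn.

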